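# Put the polishing bar away under the flush deck hatch

### The job

Put the polishing bar away in the deck locker, where the grinding grit cannot reach it: first take the air grinder off the hatch and set it down flat on the bench beside the locker, flip up the recessed ring pull, lift the hatch wide open by it and lay the bar inside without dropping it (it is brittle). Then shut the hatch fully and fold the ring back down into its recess, so that the deck is flush again. Leave the rubbing block and the bronze casting where they stand.

Things in the scene. Friction and masses are not known exactly. Their poses are not given: they have to be found in the camera images.
- locker: grey steel deck locker fixed on the bench, 218 x 194 mm, its deck (plate top) 68 mm above the bench. Origin: on the bench under the middle of the hatch opening; x points away from its front to the hinge side, y to its left, z up. Outside it reaches from x = -112 to +106 mm and y = -97 to +97 mm (four foot lugs, 4 mm thick, to y = +-108). Inside, a single open compartment, straight walls, x = -92 to +92 mm and y = -77 to +77 mm, floor 4 mm above the bench
- hatch (a joint): the hatch's hinge: 0 = shut, flush with the deck; grows as the front edge swings up, to 1.75 rad (a stiff hinge: the hatch stays at whatever angle it is left; opening it by the ring takes about 7 N, shutting it 1 to 4 N)
- hatch_hinge (a point): middle of the hatch's hinge line, in the deck's plane (locker x = +90, z = 68 mm); x and z axes turn with the hatch: x lies in the leaf and points from its front edge to the hinge, z is the leaf's outer face normal. The aluminium tread plate leaf, 180 mm long x 148 mm wide x 4 mm thick, runs from here to x = -180 mm. In it a steel pan (recess) 20 mm deep, open from x = -164 to -74 mm and y = -41 to +41 mm, its bottom 22 mm below the leaf's outer face
- ring (a joint): the ring pull's hinge relative to the hatch: 0 = folded flat in the pan with its free bar toward the hinge side, the whole ring 2 mm below the plate; grows as the free bar is flipped up and over toward the hatch's front edge; 1.57 = square to the leaf, stop at 1.75 rad. It is a little stiff (about 1 N at the bar) and stays where it is left
- ring_bar (a point): middle of the free bar of the steel D-shaped ring pull. The bar is round, 8 mm thick, parallel to the hatch hinge, straight for 34 mm; the ring is 68 mm wide and the bar's axis is 45 mm from the ring's pivot, which lies at x = -154, z = -6 mm in the frame of hatch_hinge. Folded flat, the pan leaves 37 mm clear inside the ring and 31 mm clear beyond the bar, for fingers; the pan's bottom is 10 mm below the bar. x points from the pivot to the bar
- air_grinder: right-angle air grinder, yellow and grey, 175 (x) x 88 (y) x 48 mm high, 0.36 to 0.73 kg; starts on the hatch, sagging up to 8 mm into the ring recess. Origin: middle of its underside. Round body to grip: 34 mm thick, axis along x at y = +18, 18 mm up, from x = -46 to +55 mm; a trigger lever 11 mm wide on top, to z = 48 mm; angle head and spindle at x = +52 to +87, y = -44 to +39 mm
- polish_bar: polishing bar: red-brown block of compound with a worn, humped top, 106 mm long (y) x 43 mm wide (x) x 33 mm high, 0.25 to 0.5 kg, lying on the bench to the left of the locker. Origin at the centre of its underside
- rubbing_block: bystander: rubbing block, a straight-edged red-brown block smaller than the bar, 90 mm long (y) x 36 mm (x) x 27 mm high, on the bench to the left of the locker. Origin at the centre of its underside
- casting: bystander: bronze casting, a robed standing figure 197 mm tall on a round foot 72 mm across, on the bench to the left of the locker, farther back. Origin at the centre of its foot
- hold_down: fixed screw clamp bolted to the bench, ahead and to the left of the locker, 216 mm tall: it fills x = 0.34 to 0.44, y = -0.09 to +0.04 m on the bench (world); keep clear of it. The bench to the left of the locker is free as far as y = +0.35 m, from x = 0.38 to 0.58 m, but for the things listed here
- grey_strap: fixed taut strap, 25 mm wide, that slants over the left of the bench: a straight line from about (0.50, 0.45, 0.0) up to (0.65, 0.22, 0.55) m (world). Keep the arm and gripper clear of it, also on the way from a start at the left

How it is judged (in metres and radians):
On the way, in this order (a step that is already met when the one before it is completed fails the run):
1. the air grinder is set down flat on the bench, off the locker, and let go (height (world z) of air_grinder between -0.02 and 0.045 m and angle between air_grinder's own x axis and vertical between 1.4 and 1.74 rad and linear speed of air_grinder below 0.05 m/s and contact force between the fingers and air_grinder below 0.1 N), for 0.2 s.
2. the ring pull is flipped up while the hatch is still less than about a third open (value of joint ring above 0.9 rad and value of joint hatch below 0.6 rad).
3. the hatch is swung wide open (at least 57 degrees) (value of joint hatch above 1 rad), for 0.2 s.
4. the polishing bar lies in the locker and is let go (x of polish_bar in the frame of locker between -0.092 and 0.092 m and y of polish_bar in the frame of locker between -0.077 and 0.077 m and z of polish_bar in the frame of locker between 0 and 0.045 m and linear speed of polish_bar below 0.05 m/s and contact force between the fingers and polish_bar below 0.1 N), for 0.2 s.
At the end, for the whole second after the job is handed in: The polishing bar lies at rest inside the locker, the hatch is shut flush (within 0.03 rad, 5 mm at its front edge), the ring is folded into its pan (within 0.12 rad, 5 mm at its bar), and the air grinder lies flat and at rest on the bench, off the locker (x of polish_bar in the frame of locker between -0.092 and 0.092 m and y of polish_bar in the frame of locker between -0.077 and 0.077 m and z of polish_bar in the frame of locker between 0 and 0.045 m and linear speed of each of polish_bar, air_grinder below 0.05 m/s and height (world z) of air_grinder between -0.02 and 0.045 m and angle between air_grinder's own x axis and vertical between 1.4 and 1.74 rad and value of joint hatch below 0.03 rad and value of joint ring below 0.12 rad and velocity of joint hatch below 0.05 rad/s and velocity of joint ring below 0.1 rad/s); the robot touches nothing.
It fails at once if the rubbing block or the casting is shoved more than 30 mm (distance of any of rubbing_block, casting from where it was at the start of the episode above 0.03 m).
It fails at once if the casting is tipped by more than 20 degrees (angle between casting's own z axis and vertical above 0.35 rad).
It fails at once if the polishing bar is dropped (it falls freely by more than about 25 mm) (linear speed of polish_bar above 0.7 m/s and contact force between polish_bar and anything else below 0.05 N).
It also fails if it takes over 72 s, if anything falls off the work surface, if the arm or the gripper's body presses on something with over 40 N, if the wrist force passes 120 N, or if a joint passes its speed limit or range.

### The arm

A 6-joint arm with a two-finger parallel gripper is mounted at the origin on a cart in front of the work surface, level with it; the furniture and walls round the work are solid. World frame = base frame: x ahead of the robot, y to its left, z up, the work surface at z = 0. Lengths are in mm, angles in rad, forces in N, time in s.
With the tool pointing down it reaches from about 350 to 875 mm from the base axis. Payload 4.2 kg.
Tool frame: the origin (TCP) lies midway between the tips of the shut fingers; the grasp point (between the pads) lies arm.grip_depth behind it (arm.grip_depth is the distance from the TCP to the grasp point, in mm); z points along the fingers, y is the direction in which the jaws open and shut (so a half turn about z gives the same grasp; the last joint's range is limited). The gripper opens to 85 mm and grips with 20 to 120 N. Pads are 22 mm wide; open, the fingers measure 114 mm over their backs; the gripper's body (76 mm by 85 mm) begins 54 mm behind the grasp point. The pads swing forward as they close: fully open they stand 13 mm farther back than shut.
Start: joints at [1.452, 0.385, 0.008, 0, -1.194, -0.259], TCP at [230.515, 580.915, 231.312] pointing down, gripper open.
Joint ranges: [-3.14, 3.14], [-1.21, 2.06], [-1.07, 1.41], [-3.16, 2.05], [-2.99, -0.16], [-3.1, 3.1]. Speed limits (rad/s): [2.79, 2.79, 3.14, 3.14, 3.14, 3.14].

### API

Orientations are given as a unit quaternion [x, y, z, w].
In Python, from bench import arm gives the robot as it stands.
- The arm moves only by the tool play_rows, never from a script. Its argument "motion" is one flat list of numbers, 7 for each row, row after row: the opening in per cent of the stroke, from 0 (shut) to 100 (fully open), then the shift along the world's x, y, z in cm, then the turn, a rotation vector about the world's x, y, z in degrees. A call has 1 to 5 rows; each row is the pose to reach, as a shift and turn from the pose commanded when the call began; what a row does not reach only later rows make up. A row lasts 1/8 s, in which the tool goes at most 62.5 mm and 10.7 degrees, less where a joint would pass 70% of its speed; a pose out of reach is approached as far as the arm can. A call with a gripper value outside its range is refused whole. The fingers move at their own pace and stop on an object; the grip force is fixed at half the most. Time passes only in rows, so rows that repeat a pose let the fingers close. It gives the time, the measured TCP pose, the force and the opening at its end, in the units of the state.
- arm.read_state(): the state, without advancing time (a new reading comes with each control period).
- arm.get_image(name): name is "scene" or "top"; returns (picture, depth): 480x640x3 uint8, red, green, blue; 480x640 float32, mm along the optical axis (not along the pixel's ray), 0 where there is no reading.
- arm.camera_info(name): a dict with "fovy" (degrees; the focal length in pixels is half the picture's height over the tangent of half this angle, whatever the lens; pixels are square), "cx", "cy" (the principal point, pixels), "k1" (the pictures are not rectified: a ray, as slopes to the right and down, at radius r is drawn at 1 + k1 r^2 times it, then the intrinsics apply), "R" (3x3) and "t" (3): a world point X has camera coordinates R X + t. Camera axes: x right, y down, z forward; pixel columns grow to the right and rows downward; lengths in mm; the calibration is good to about 2 mm. A picture is of the moment at which its call begins. camera_info takes no time and is no camera call.
- arm.job_done(): hands the job in, once; it reports no verdict.
Trained networks look in the newest picture that a camera, given by its name, has taken for a name from the list of things; names that differ only in an ending like _2 or _b are one class to them, and where a whole thing is asked for, a point or a joint stands for the part that bears it (a point fixed in the world has none). Each returns a list of dicts, best first, with "confidence" (0 to 1); they miss things now and then, are a little off and sometimes report something else, mostly with a low value. They report only what shows in the picture. A call takes as long as a camera call.
- arm.outline_of(thing, camera): "mask" (480x640 bool, what is visible of it) and "extent" ([left, top, width, height] in pixels, round what is visible of it).
- arm.place_of(thing, camera): "uv" ([column, row] in pixels: a listed point, or the origin of a listed thing).
The state is a dict: "clock": time; "joints": joint angles; "joint_vel": joint speeds; "joint_efforts": joint torques, N m; "position": TCP position; "ee_rot": TCP orientation; "contact_force": force on the tool from outside, world axes, zero at the start; "wrist_torque": the same for the moment, N m; "gripper_width": finger opening in mm.
Only numpy, scipy, OpenCV 4.12 (cv2) and the standard library are available. Lean on these libraries where they do the work, as an engineer would, in place of code of your own. Each camera call takes 0.05 s, during which the arm holds its last target.

## Working session

There is one attempt and no reset: what is moved stays moved. The work goes in short steps, Python scripts to look and compute and a tool call to move; the robot and the scene stay as the last step left them, time stands still between calls to the robot, and variables do not carry over. Pictures are saved under pics/ and viewed, and the job is handed in when it is done.

Besides the shell and the picture viewer there is one more tool, called by a JSON object that holds its "name" and its "arguments". play_rows: Moves the arm, as the interface text tells. Its arguments: {"type":"object","properties":{"motion":{"type":"array","items":{"type":"number"}}},"required":["motion"]}

```bash
mkdir -p pics; ls; cat > h.py <<'E'
import numpy as np,cv2
from bench import arm
from scipy.spatial.transform import Rotation as R
def K(name):
    c=arm.camera_info(name); f=240/np.tan(np.radians(c['fovy'])/2); return c,f
def undist(c,f,u,v):
    xd=(np.asarray(u,float)-c['cx'])/f; yd=(np.asarray(v,float)-c['cy'])/f
    x,y=xd.copy() if hasattr(xd,'copy') else xd,yd
    for _ in range(15):
        s=1+c['k1']*(x*x+y*y); x=xd/s;y=yd/s
    return x,y
def cloud(name,depth):
    c,f=K(name); v,u=np.mgrid[0:480,0:640]
    x,y=undist(c,f,u,v); P=np.stack([x*depth,y*depth,depth],-1)
    return (P-np.array(c['t']))@np.array(c['R'])
def ray_z(name,u,v,z):
    c,f=K(name); x,y=undist(c,f,u,v); Rm=np.array(c['R']);t=np.array(c['t'])
    o=-Rm.T@t; d=Rm.T@np.array([x,y,1.]); return o+d*(z-o[2])/d[2]
def proj(name,X):
    c,f=K(name); p=np.array(c['R'])@np.array(X,float)+np.array(c['t']); x,y=p[:2]/p[2]; s=1+c['k1']*(x*x+y*y)
    return c['cx']+f*x*s,c['cy']+f*y*s
def save(n,im): cv2.imwrite('pics/'+n+'.png',im[:,:,::-1])
E
python3 - <<'E'
from h import *
print(arm.read_state(),arm.grip_depth)
for n in ['scene','top']:
    im,d=arm.get_image(n); save(n+'0',im); np.save('d_'+n,d); c,f=K(n); print(n,c)
    P=cloud(n,d)
    for th in ['locker','air_grinder','polish_bar','rubbing_block','casting','ring','hatch']:
        try:
            o=arm.outline_of(th,n)
            for q in o[:2]:
                m=q['mask']&(d>0); print(th,round(q['confidence'],2),q['extent'],np.median(P[m],0).round(), np.percentile(P[m],[2,98],axis=0).round().tolist())
        except Exception as e: print(th,e)
    for th in ['locker','air_grinder','polish_bar','rubbing_block','casting','ring_bar','hatch_hinge']:
        print(th,[(np.round(q['uv']),round(q['confidence'],2)) for q in arm.place_of(th,n)[:2]])
E
```

```text
pics
{'clock': 0.0, 'joints': array([ 1.45160797e+00,  3.85552404e-01,  6.59603005e-03, -5.36682895e-04,
       -1.19398931e+00, -2.58607593e-01]), 'joint_vel': array([-0.00013422, -0.00025937,  0.00362402, -0.00048465,  0.00024437,
        0.00013155]), 'joint_efforts': array([ 2.00638839e-03, -3.92291522e+01,  1.88404280e+01,  4.18596804e+00,
       -4.49829284e-03, -6.56410286e-07]), 'position': array([230.2959651 , 580.37862479, 230.20683878]), 'ee_rot': array([ 9.82192573e-01, -1.87873715e-01, -1.73948963e-04,  1.08944071e-03]), 'contact_force': array([ 0.45038711,  0.0892282 , -0.16460065]), 'wrist_torque': array([ 0.01253237,  0.06628718, -0.01090717]), 'gripper_width': 85.70298148436585} 18.700000000000003
scene {'fovy': 53.035370597288356, 'cx': 316.22500971428644, 'cy': 238.41332510158134, 'k1': -0.009665578796228588, 'R': array([[ 0.70371172, -0.71046603, -0.0052765 ],
       [-0.42218823, -0.41217825, -0.80738231],
       [ 0.57144284,  0.57039207, -0.59000506]]), 't': array([-361.59495019,  264.38729459,  675.16272444])}
locker 0.67 [351.6, 233.6, 171.5, 147.7] [ 507. -2
[... 1961 characters left out ...]
0, 33.3] [ 515. -273.   66.] [[487.0, -286.0, 62.0], [541.0, -218.0, 71.0]]
casting 0.95 [344.9, 146.6, 40.4, 51.9] [651. -45. 130.] [[636.0, -75.0, 10.0], [681.0, -19.0, 196.0]]
ring 0.57 [456.8, 241.6, 39.2, 29.7] [ 517. -264.   66.] [[487.0, -286.0, 48.0], [543.0, -217.0, 71.0]]
hatch 0.79 [434.2, 180.0, 86.1, 110.9] [ 571. -248.   69.] [[471.0, -325.0, 47.0], [647.0, -180.0, 73.0]]
locker [(array([466., 241.]), 0.75)]
air_grinder [(array([470., 236.]), 0.63)]
polish_bar [(array([345., 244.]), 0.58)]
rubbing_block [(array([271., 242.]), 0.89)]
casting [(array([362., 179.]), 0.94), (array([272., 243.]), 0.21)]
ring_bar [(array([475., 244.]), 0.52)]
hatch_hinge [(array([476., 186.]), 0.86)]
```

View pics/scene0.png

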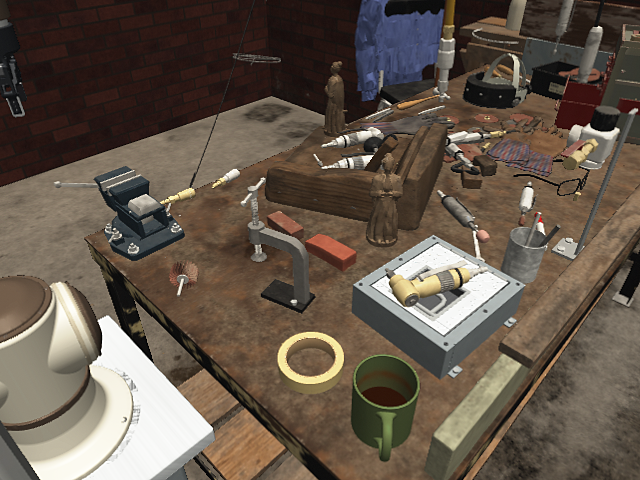

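```bash
python3 - <<'E'
import cv2
a=cv2.imread('pics/top0.png'); cv2.imwrite('pics/top0c.png',cv2.resize(a[120:320,220:540],None,fx=2.5,fy=2.5,interpolation=3))
E
```

```text
(no output)
```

View pics/top0c.png

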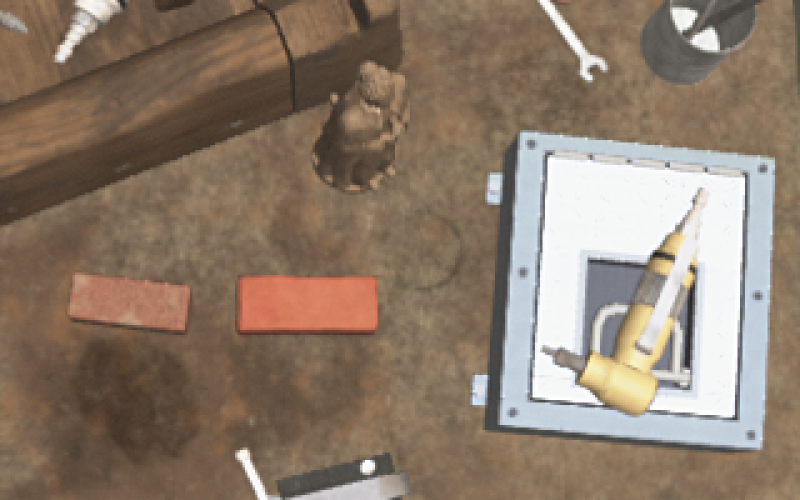

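Both views agree. In top0 the grinder lies diagonally across the hatch with its head at the front left (about pixel 465,280). The bar is at (343,241), the rubbing block at (271,240) and the casting at (362,180). Next I'll fit the poses.

```bash
python3 - <<'E'
from h import *
d=np.load('d_top.npy');P=cloud('top',d)
ds=np.load('d_scene.npy');Q=cloud('scene',ds)
for nm,P_ in (('top',P),('scene',Q)):
    q=P_.reshape(-1,3)
    b=(q[:,0]>420)&(q[:,0]<690)&(q[:,1]>-370)&(q[:,1]<-130)
    m=b&(abs(q[:,2]-69)<5); r=cv2.minAreaRect(q[m,:2].astype(np.float32)); print(nm,'deck',r,np.median(q[m,2]))
    for n,(x0,x1,y0,y1,z0) in dict(bar=(505,580,-80,60,20),rub=(505,575,65,180,15)).items():
        m=(q[:,0]>x0)&(q[:,0]<x1)&(q[:,1]>y0)&(q[:,1]<y1)&(q[:,2]>z0)
        print(n,cv2.minAreaRect(q[m,:2].astype(np.float32)),np.percentile(q[m,2],[50,99]))
    m=b&(q[:,2]>80)
    g=q[m]; print('grinder',cv2.minAreaRect(g[:,:2].astype(np.float32)))
    m2=g[g[:,2]>104]; l=cv2.fitLine(m2[:,:2].astype(np.float32),cv2.DIST_HUBER,0,.01,.01).ravel(); print('lever',l,m2.min(0),m2.max(0))
    t=(g[:,:2]-l[2:])@l[:2]; n=(g[:,:2]-l[2:])@np.array([-l[1],l[0]])
    for a in range(-120,120,12):
        k=(t>=a)&(t<a+12)
        if k.sum()>3: print(a,k.sum(),'n',np.percentile(n[k],[2,98]).round(),'z',np.percentile(g[k,2],[5,98]).round())
    # bench clutter region
    print('bench pts',[(x,y,round(float(np.percentile(q[(abs(q[:,0]-x)<15)&(abs(q[:,1]-y)<15)][:,2],95))) ) for x in (390,420,450,480,510) for y in (50,80,110,140,170,200,230,260) if ((abs(q[:,0]-x)<15)&(abs(q[:,1]-y)<15)).sum()>3])
E
```

```text
top deck ((553.8605346679688, -253.20443725585938), (195.93617248535156, 219.6440887451172), 86.1277084350586) 68.92594291460746
bar ((542.6925048828125, -11.519393920898438), (42.08304977416992, 104.61914825439453), 1.244394302368164) [31.70164768 36.83104108]
rub ((541.1390380859375, 121.13504028320312), (90.41473388671875, 36.524513244628906), 83.68639373779297) [26.51016633 31.45650788]
grinder ((537.4844360351562, -263.597900390625), (83.57808685302734, 171.0592041015625), 45.41946029663086)
lever [ 9.1667742e-01 -3.9962801e-01  5.3733521e+02 -2.5638727e+02] [ 470.76007707 -281.06182387  104.00034651] [ 583.51996815 -220.41758212  118.32493143]
-84 112 n [-19.  26.] z [ 87. 101.]
-72 297 n [-22.  58.] z [ 87. 106.]
-60 234 n [-21.  56.] z [ 88. 106.]
-48 126 n [-15.  16.] z [ 90. 109.]
-36 135 n [-16.  16.] z [ 90. 114.]
-24 135 n [-15.  16.] z [ 89. 114.]
-12 126 n [-15.  16.] z [ 90. 116.]
0 132 n [-16.  16.] z [ 90. 117.]
12 127 n [-17.  16.] z [ 91. 116.]
24 139 n [-17.  17.] z [ 91. 116.]
36 102 n [-14.  15.] z [ 90. 117.]
48 58 n [-12.  12.] z [ 88. 116.]
60 55 n [-10.   7
[... 1744 characters left out ...]
   4.] z [ 85. 112.]
60 50 n [-9.  4.] z [84. 96.]
72 35 n [-6.  2.] z [84. 93.]
84 36 n [-6.  1.] z [84. 93.]
bench pts [(390, 50, 3), (390, 80, 3), (390, 110, 3), (390, 140, 3), (390, 170, 3), (390, 200, 3), (390, 230, 3), (390, 260, 4), (420, 50, 4), (420, 80, 3), (420, 110, 3), (420, 140, 3), (420, 170, 4), (420, 200, 3), (420, 230, 3), (420, 260, 3), (450, 50, 3), (450, 80, 3), (450, 110, 3), (450, 140, 3), (450, 170, 3), (450, 200, 3), (450, 230, 4), (450, 260, 4), (480, 50, 3), (480, 80, 3), (480, 110, 3), (480, 170, 3), (480, 200, 3), (480, 230, 3), (480, 260, 4), (510, 50, 27), (510, 80, 28), (510, 110, 29), (510, 140, 28), (510, 170, 3), (510, 200, 3), (510, 230, 3), (510, 260, 3)]
```

{"name": "play_rows", "arguments": {"motion": [100, 2, -5.5, 1.5, 0, 0, 0, 100, 4, -11, 3, 0, 0, 0, 100, 6, -16.5, 4.5, 0, 0, -1, 100, 8, -22, 6, 0, 0, -1.5, 100, 10, -28, 6, 0, 0, -1.5]}}

```text
clock: 2.12
position: [331.1, 300.5, 292.9]
ee_rot: [0.98, -0.2, 0.001, -0.002]
contact_force: [0.7, -0.0, -0.8]
gripper_width: 85.2
```

{"name": "play_rows", "arguments": {"motion": [100, 2, -5.8, 0, 0, 0, 0, 100, 4, -11.6, 0, 0, 0, 0, 100, 6, -17.4, 0, 0, 0, 0, 100, 8, -23, 0, 0, 0, 0, 100, 10, -28.8, 0, 0, 0, 0]}}

```text
clock: 2.75
position: [430.6, 11.8, 291.9]
ee_rot: [0.98, -0.2, 0.001, -0.0]
contact_force: [1.4, 0.2, 0.2]
gripper_width: 85.3
```

{"name": "play_rows", "arguments": {"motion": [100, 2, -5.8, 0, 0, 0, 0, 100, 4, -11.6, 0, 0, 0, 0, 100, 6, -17.4, -1, 0, 0, 0, 100, 8, -23, -5, 0, 0, 0, 100, 9.3, -26.3, -9, 0, 0, 0]}}

```text
clock: 3.38
position: [524.5, -251.8, 201.3]
ee_rot: [0.98, -0.201, 0.002, 0.0]
contact_force: [0.5, 0.4, 0.1]
gripper_width: 85.5
```

{"name": "play_rows", "arguments": {"motion": [100, 0, 0.1, -5, 0, 0, 0, 100, 0, 0.1, -10, 0, 0, 0, 100, 0, 0.1, -12.9, 0, 0, 0]}}

```text
clock: 3.75
position: [521.8, -248.4, 69.5]
ee_rot: [0.98, -0.201, -0.002, -0.0]
contact_force: [0.6, -0.3, 0.6]
gripper_width: 85.6
```

{"name": "play_rows", "arguments": {"motion": [10, 0, 0, 0, 0, 0, 0, 10, 0, 0, 0, 0, 0, 0, 10, 0, 0, 0, 0, 0, 0, 10, 0, 0, 0, 0, 0, 0]}}

```text
clock: 4.25
position: [524.7, -248.7, 74.8]
ee_rot: [0.98, -0.2, 0.002, 0.0]
contact_force: [-1.0, 0.7, 6.4]
gripper_width: 32.4
```

{"name": "play_rows", "arguments": {"motion": [10, 0, 0, 2, 0, 0, 0, 10, 0, 0, 6, 0, 0, 0, 10, 0, 0, 12, 0, 0, 0, 10, 0, 0, 18, 0, 0, 0, 10, 0, 0, 23, 0, 0, 0]}}

```text
clock: 4.88
position: [522.4, -247.7, 303.6]
ee_rot: [0.98, -0.201, -0.0, -0.001]
contact_force: [0.5, 0.6, -7.0]
gripper_width: 32.6
```

```bash
python3 - <<'E'
from h import *
s=arm.read_state(); print(s['position'],s['gripper_width'],s['contact_force'])
im,d=arm.get_image('scene'); save('scene1',im)
im,d=arm.get_image('top'); save('top1',im)
E
```

```text
[ 522.41348591 -247.66977216  303.58300219] 32.58159140052864 [ 0.50983647  0.59201655 -7.0452916 ]
```

View pics/scene1.png

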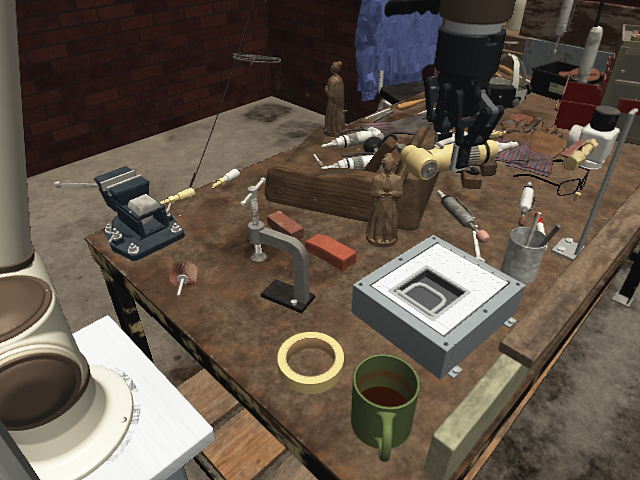

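View pics/top1.png

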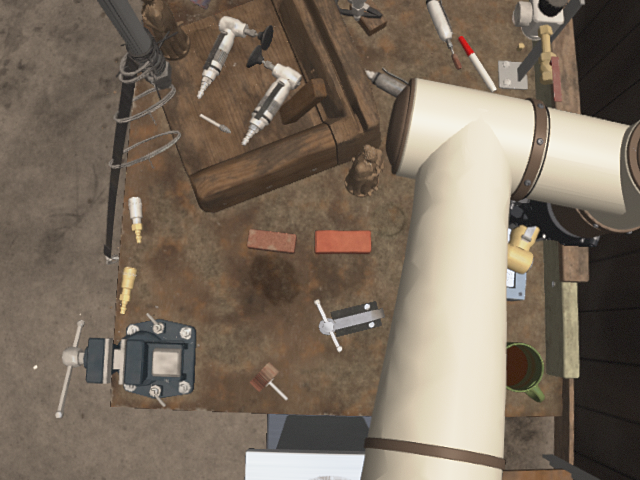

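The grinder hangs level in the grip and the pan with its folded ring is free in scene1 (about 435,290). Before moving left I'll check where the elbow is, relative to the strap.

```bash
python3 - <<'E'
from h import *
im,d=arm.get_image('top'); P=cloud('top',d)
print(arm.read_state()['joints'].round(3))
for u,v in [(430,450),(435,300),(450,200),(460,130),(400,130),(520,140),(600,160),(540,60),(620,120)]: print(u,v,P[v,u].round())
for n in ['locker']:
    for s in (0,.2,.4,.6,.8,1):
        X=np.array([500,450,0])*(1-s)+np.array([650,220,550])*s; print(X,proj('scene',X),proj('top',X))
E
```

```text
[-1.640e-01  2.630e-01  1.400e-02 -1.000e-03 -1.317e+00  1.330e+00]
430 450 [312. -39. 713.]
435 300 [406. -48. 679.]
450 200 [481. -64. 659.]
460 130 [540. -75. 649.]
400 130 [542. -30. 638.]
520 140 [ 534. -123.  649.]
600 160 [ 522. -191.  646.]
540 60 [ 818. -320.  237.]
620 120 [ 948. -779. -323.]
[500 450   0] (np.float64(186.18417068876747), np.float64(186.23613548622924)) (np.float64(102.43263427450924), np.float64(258.58335803805056))
[530. 404. 110.] (np.float64(200.1426377575465), np.float64(148.18839857631298)) (np.float64(105.9675151585347), np.float64(234.97662785887098))
[560. 358. 220.] (np.float64(216.04642157371546), np.float64(104.90627509714699)) (np.float64(110.51527932631558), np.float64(205.62142153422917))
[590. 312. 330.] (np.float64(234.32204152100712), np.float64(55.25869978845421)) (np.float64(116.55231061973686), np.float64(168.22937717718716))
[620. 266. 440.] (np.float64(255.52652721377967), np.float64(-2.225327219507875)) (np.float64(124.88848897503632), np.float64(119.2026493372031))
[650 220 550] (np.float64(280.3992687524807), np.float64(-69.48847176880844)) (np.float64(136.99852354891073), np.float64(52.681141127061096))
```

{"name": "play_rows", "arguments": {"motion": [10, -0.8, 5, 0, 0, 0, 3, 10, -1.6, 11, 0, 0, 0, 6, 10, -2.5, 17, 0, 0, 0, 9, 10, -3.4, 23, 0, 0, 0, 12, 10, -4.2, 29, 0, 0, 0, 15]}}

```text
clock: 5.65
position: [478.6, 43.3, 298.8]
ee_rot: [0.998, -0.071, -0.003, 0.0]
contact_force: [1.0, -0.1, -5.9]
gripper_width: 32.6
```

{"name": "play_rows", "arguments": {"motion": [10, -0.8, 5.5, -1, 0, 0, 3, 10, -1.6, 11, -4, 0, 0, 6, 10, -2.5, 15, -9, 0, 0, 8.3, 10, -2.5, 17.3, -14, 0, 0, 8.3, 10, -2.5, 17.3, -18, 0, 0, 8.3]}}

```text
clock: 6.28
position: [453.2, 214.4, 117.4]
ee_rot: [1.0, 0.002, -0.003, 0.002]
contact_force: [0.5, -0.3, -5.6]
gripper_width: 32.7
```

{"name": "play_rows", "arguments": {"motion": [10, 0, 0, -5, 0, 0, 0, 10, 0, 0, -9, 0, 0, 0, 10, 0, 0, -10, 0, 0, 0, 10, 0, 0, -10, 0, 0, 0]}}

```text
clock: 6.78
position: [455.7, 214.0, 21.5]
ee_rot: [1.0, 0.001, -0.001, 0.001]
contact_force: [0.1, -0.2, -4.9]
gripper_width: 32.2
```

{"name": "play_rows", "arguments": {"motion": [10, 0, 0, -0.5, 0, 0, 0, 10, 0, 0, -0.9, 0, 0, 0, 10, 0, 0, -1.2, 0, 0, 0, 10, 0, 0, -1.4, 0, 0, 0]}}

```text
clock: 7.28
position: [456.4, 214.7, 8.5]
ee_rot: [1.0, 0.001, 0.0, -0.0]
contact_force: [0.7, -0.8, -5.7]
gripper_width: 32.6
```

{"name": "play_rows", "arguments": {"motion": [10, 0, 0, -0.1, 0, 0, 0, 10, 0, 0, -0.2, 0, 0, 0, 10, 0, 0, -0.3, 0, 0, 0]}}

```text
clock: 7.65
position: [456.3, 214.7, 6.8]
ee_rot: [1.0, 0.002, 0.0, 0.0]
contact_force: [-6.7, -1.1, 13.4]
gripper_width: 32.5
```

Contact, so I'll release. The jaws need clearance to open, so I'll open fully and go straight up.

{"name": "play_rows", "arguments": {"motion": [60, 0, 0, 0.2, 0, 0, 0, 60, 0, 0, 0.2, 0, 0, 0, 70, 0, 0, 0.3, 0, 0, 0]}}

```text
clock: 8.02
position: [456.7, 214.9, 8.6]
ee_rot: [1.0, 0.001, 0.0, -0.0]
contact_force: [0.7, -1.0, 0.1]
gripper_width: 59.4
```

{"name": "play_rows", "arguments": {"motion": [70, 0, 0, 4, 0, 0, 0, 70, 0, 0, 10, 0, 0, 0, 70, 0, 0, 16, 0, 0, 0, 40, 0, 0, 22, 0, 0, 0, 40, 0, -3, 27, 0, 0, 0]}}

```text
clock: 8.65
position: [456.7, 185.4, 281.1]
ee_rot: [1.0, 0.002, 0.001, -0.001]
contact_force: [0.2, -0.2, 0.6]
gripper_width: 34.4
```

```bash
python3 - <<'E'
from h import *
im,d=arm.get_image('top'); save('top2',im); P=cloud('top',d)
for th in ['ring','hatch','locker','air_grinder','rubbing_block']:
    for q in arm.outline_of(th,'top')[:1]:
        m=q['mask']&(d>0); print(th,round(q['confidence'],2),q['extent'],np.percentile(P[m],[2,50,98],axis=0).round().tolist())
for th,z in [('ring_bar',62),('hatch_hinge',68),('locker',0)]:
    for q in arm.place_of(th,'top')[:1]: print(th,q['uv'],q['confidence'],ray_z('top',*q['uv'],z).round(1))
q=P.reshape(-1,3); b=(q[:,0]>420)&(q[:,0]<690)&(q[:,1]>-370)&(q[:,1]<-130)&(abs(q[:,2]-69)<5)
print(cv2.minAreaRect(q[b,:2].astype(np.float32)))
print('joints',arm.read_state()['joints'].round(2))
o=np.array([557.4,-251.8]);ex=np.array([.9978,-.0663]);ey=np.array([.0663,.9978])
im=im.copy()
for lx,ly,z in [(-112,97,68),(-112,-97,68),(106,97,68),(106,-97,68),(-74,41,68),(-74,-41,68),(16,41,68),(16,-41,68),(-19,17,62),(-19,-17,62),(-64,0,62)]:
    u,v=proj('top',[*(o+lx*ex+ly*ey),z]); cv2.circle(im,(int(round(u)),int(round(v))),1,(0,255,0),-1)
cv2.imwrite('pics/top2c.png',cv2.resize(im[150:320,390:540,::-1],None,fx=3.5,fy=3.5,interpolation=cv2.INTER_CUBIC))
E
```

```text
ring 0.87 [454.2, 243.0, 37.7, 29.6] [[489.0, -283.0, 61.0], [511.0, -246.0, 66.0], [541.0, -216.0, 70.0]]
hatch 0.88 [434.9, 178.6, 86.9, 110.9] [[469.0, -325.0, 47.0], [558.0, -254.0, 68.0], [647.0, -179.0, 73.0]]
locker 0.82 [406.1, 172.2, 125.3, 129.4] [[446.0, -345.0, 10.0], [550.0, -247.0, 68.0], [658.0, -152.0, 73.0]]
air_grinder 0.85 [186.9, 223.9, 47.8, 98.6] [[395.0, 190.0, 18.0], [426.0, 211.0, 30.0], [555.0, 258.0, 45.0]]
rubbing_block 0.73 [245.2, 229.8, 51.9, 22.1] [[521.0, 77.0, 2.0], [540.0, 121.0, 27.0], [561.0, 163.0, 31.0]]
ring_bar [476.3, 244.3] 0.69 [ 537.9 -255.2   62. ]
hatch_hinge [478.2, 182.8] 0.94 [ 651.8 -259.2   68. ]
locker [478.4, 182.6] 0.65 [ 670.2 -279.6    0. ]
((553.9254760742188, -253.0122833251953), (195.50730895996094, 219.85595703125), 86.21930694580078)
joints [ 0.72  0.13 -0.23 -0.   -1.22  0.86]
```

View pics/top2.png

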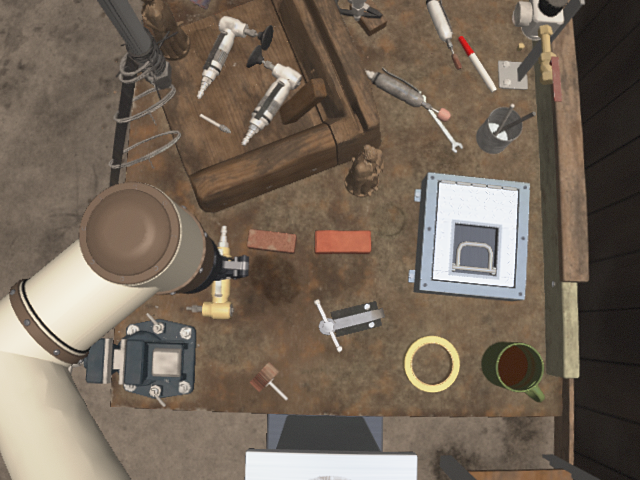

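View pics/top2c.png

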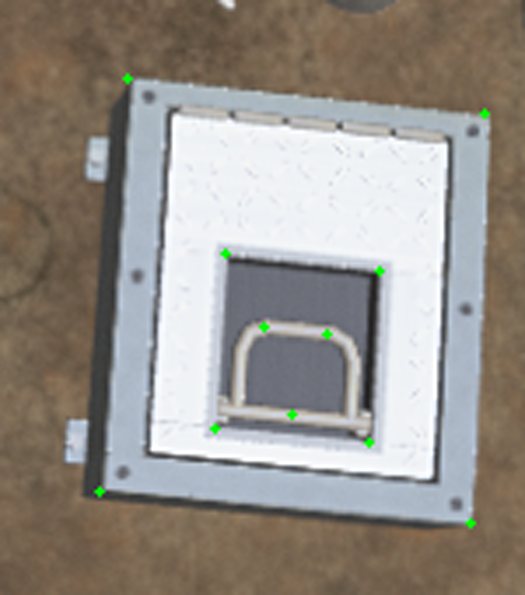

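The grinder lies flat on the bench (top2, about 215,270) and the fitted locker model overlays the deck, pan and ring corners within about 1 mm. Next is the ring.

{"name": "play_rows", "arguments": {"motion": [30, 0.8, -5, 0, 0, 0, -10, 30, 1.6, -10, 0, 0, 0, -20, 30, 2.5, -15, 0, 0, 0, -30, 30, 3.3, -20, 0, 0, 0, -40, 30, 4, -25, 0, 0, 0, -50]}}

```text
clock: 9.72
position: [496.3, -66.7, 277.3]
ee_rot: [0.906, -0.424, -0.001, 0.001]
contact_force: [0.5, 0.4, 1.0]
gripper_width: 25.5
```

{"name": "play_rows", "arguments": {"motion": [30, 0.8, -5, 0, 0, 0, -10, 30, 1.6, -10, -2, 0, 0, -20, 30, 2.5, -14, -6, 0, 0, -30, 30, 3.3, -18.6, -10, 0, 0, -40, 30, 4.1, -18.6, -14, 0, 0, -43.8]}}

```text
clock: 10.35
position: [536.8, -253.9, 135.3]
ee_rot: [-0.682, 0.731, 0.001, -0.001]
contact_force: [-0.0, 0.3, -0.3]
gripper_width: 25.4
```

{"name": "play_rows", "arguments": {"motion": [30, 0, 0, 0, 0, 0, 0, 30, 0, 0, 0, 0, 0, 0]}}

```text
clock: 10.6
position: [538.0, -251.2, 139.3]
ee_rot: [-0.685, 0.728, -0.001, -0.0]
contact_force: [1.3, -0.2, -0.1]
gripper_width: 25.6
```

{"name": "play_rows", "arguments": {"motion": [30, 0, 0, -4, 0, 0, 0, 30, 0, 0, -6.5, 0, 0, 0, 30, 0, 0, -7.5, 0, 0, 0, 30, 0, 0, -8.5, 0, 0, 0, 30, 0, 0, -8.9, 0, 0, 0]}}

```text
clock: 11.22
position: [537.9, -251.3, 50.0]
ee_rot: [-0.684, 0.729, -0.001, 0.0]
contact_force: [0.2, 0.3, -0.8]
gripper_width: 25.7
```

{"name": "play_rows", "arguments": {"motion": [0, 0, 0, 0, 0, 0, 0, 0, 0, 0, 0, 0, 0, 0, 0, 0, 0, 0, 0, 0, 0]}}

```text
clock: 11.6
position: [538.2, -251.5, 50.0]
ee_rot: [-0.684, 0.729, -0.001, 0.001]
contact_force: [0.9, 0.4, 0.5]
gripper_width: 5.2
```

{"name": "play_rows", "arguments": {"motion": [0, 0, 0, 0, 0, 0, 0, 0, 0, 0, 0, 0, 0, 0]}}

```text
clock: 11.85
position: [538.2, -251.5, 49.9]
ee_rot: [-0.684, 0.729, -0.001, 0.001]
contact_force: [2.9, 1.2, 1.3]
gripper_width: 5.3
```

```bash
python3 - <<'E'
from h import *
s=arm.read_state(); print(s['gripper_width'],s['contact_force'])
im,d=arm.get_image('scene'); save('scene3',im); cv2.imwrite('pics/scene3c.png',cv2.resize(im[180:380,340:540,::-1],None,fx=3,fy=3,interpolation=cv2.INTER_CUBIC))
E
```

```text
5.301974547761821 [2.93055178 1.17082101 1.31544071]
```

View pics/scene3c.png

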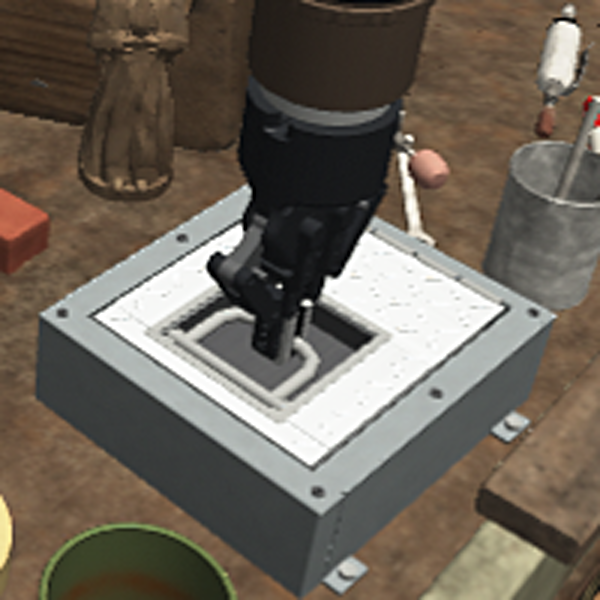

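```bash
cat > path.py <<'E'
import numpy as np
ex=np.array([.9978,-.0663])
def tcp(phi,th,t,off=12.0):
    # hatch frame bar pos
    b=np.array([-154+45*np.cos(phi),-6+45*np.sin(phi)])
    # hatch rot: -x->+z, z->+x
    c,s=np.cos(th),np.sin(th)
    p=np.array([c*b[0]+s*b[1],-s*b[0]+c*b[1]])
    return p+off*np.array([np.sin(t),-np.cos(t)])
def blocks(seq,n=5):
    start=seq[0]; prev=tcp(*start); pt=np.degrees(start[2]); out=[]
    i=1
    while i<len(seq):
        blk=seq[i:i+n]; row=[]
        for q in blk:
            d=tcp(*q)-prev; w=np.array([d[0]*ex[0],d[0]*ex[1],d[1]])/10; tt=-(np.degrees(q[2])-pt)
            row.append([*np.round(w/.05)*.05,*np.round([tt*.0663,tt*.9978],1)])
        for r in row: print('%.2f, %.2f, %.2f, %.1f, %.1f, 0,'%tuple(r))
        w=np.array(row[-1][:3])*10; prev=prev+np.array([w[0]/ex[0],w[2]]); pt=pt-row[-1][4]/.9978
        print('--',np.round(blk[-1],2)); i+=n
E
python3 - <<'E'
from path import *
A=[(1.35*s,0,np.radians(50)*s) for s in np.linspace(0,1,11)]
blocks(A)
print('B')
B=[(1.35,1.5*s,np.radians(50-50*s)) for s in np.linspace(0,1,21)]
blocks(B)
E
```

```text
0.05, -0.00, 0.60, -0.3, -5.0, 0,
0.05, -0.00, 1.20, -0.7, -10.0, 0,
-0.05, 0.00, 1.80, -1.0, -15.0, 0,
-0.25, 0.00, 2.40, -1.3, -20.0, 0,
-0.50, 0.05, 2.90, -1.7, -24.9, 0,
-- [0.68 0.   0.44]
-0.30, 0.00, 0.50, -0.3, -5.0, 0,
-0.65, 0.05, 0.95, -0.7, -10.0, 0,
-1.10, 0.05, 1.35, -1.0, -15.0, 0,
-1.60, 0.10, 1.65, -1.3, -20.0, 0,
-2.10, 0.15, 1.90, -1.7, -25.0, 0,
-- [1.35 0.   0.87]
B
0.30, -0.00, 1.05, 0.2, 2.5, 0,
0.65, -0.05, 2.05, 0.3, 5.0, 0,
1.10, -0.05, 3.00, 0.5, 7.5, 0,
1.60, -0.10, 3.95, 0.7, 10.0, 0,
2.20, -0.15, 4.85, 0.8, 12.5, 0,
-- [1.35 0.38 0.65]
0.65, -0.05, 0.85, 0.2, 2.5, 0,
1.35, -0.10, 1.60, 0.3, 5.0, 0,
2.15, -0.15, 2.35, 0.5, 7.5, 0,
2.95, -0.20, 3.05, 0.7, 10.0, 0,
3.85, -0.25, 3.65, 0.8, 12.4, 0,
-- [1.35 0.75 0.44]
0.90, -0.05, 0.55, 0.2, 2.5, 0,
1.85, -0.10, 1.00, 0.3, 5.0, 0,
2.85, -0.20, 1.40, 0.5, 7.5, 0,
3.85, -0.25, 1.70, 0.7, 10.0, 0,
4.90, -0.30, 1.95, 0.8, 12.5, 0,
-- [1.35 1.12 0.22]
1.05, -0.05, 0.15, 0.2, 2.5, 0,
2.10, -0.15, 0.25, 0.3, 5.0, 0,
3.15, -0.20, 0.25, 0.5, 7.5, 0,
4.20, -0.30, 0.15, 0.7, 10.0, 0,
5.25, -0.35, -0.00, 0.8, 12.5, 0,
-- [1.35 1.5  0.  ]
```

{"name": "play_rows", "arguments": {"motion": [0, 0.05, 0, 0.6, -0.3, -5, 0, 0, 0.05, 0, 1.2, -0.7, -10, 0, 0, -0.05, 0, 1.8, -1, -15, 0, 0, -0.25, 0, 2.4, -1.3, -20, 0, 0, -0.5, 0.05, 2.9, -1.7, -24.9, 0]}}

```text
clock: 12.52
position: [533.5, -251.2, 79.2]
ee_rot: [-0.668, 0.711, -0.161, 0.149]
contact_force: [6.1, 2.6, -1.7]
gripper_width: 5.3
```

{"name": "play_rows", "arguments": {"motion": [0, -0.3, 0, 0.5, -0.3, -5, 0, 0, -0.65, 0.05, 0.95, -0.7, -10, 0, 0, -1.1, 0.05, 1.35, -1, -15, 0, 0, -1.6, 0.1, 1.65, -1.3, -20, 0, 0, -2.1, 0.15, 1.9, -1.7, -25, 0]}}

```text
clock: 13.15
position: [515.9, -249.4, 96.2]
ee_rot: [-0.632, 0.671, -0.279, 0.268]
contact_force: [13.2, -3.9, 18.4]
gripper_width: 5.4
```

```bash
python3 - <<'E'
from h import *
s=arm.read_state(); print(s['gripper_width'],s['contact_force'])
im,d=arm.get_image('scene'); save('scene4',im); cv2.imwrite('pics/scene4c.png',cv2.resize(im[180:380,340:540,::-1],None,fx=3,fy=3,interpolation=cv2.INTER_CUBIC))
E
```

```text
5.444474017232986 [13.23870616 -3.88133224 18.37492934]
```

View pics/scene4c.png

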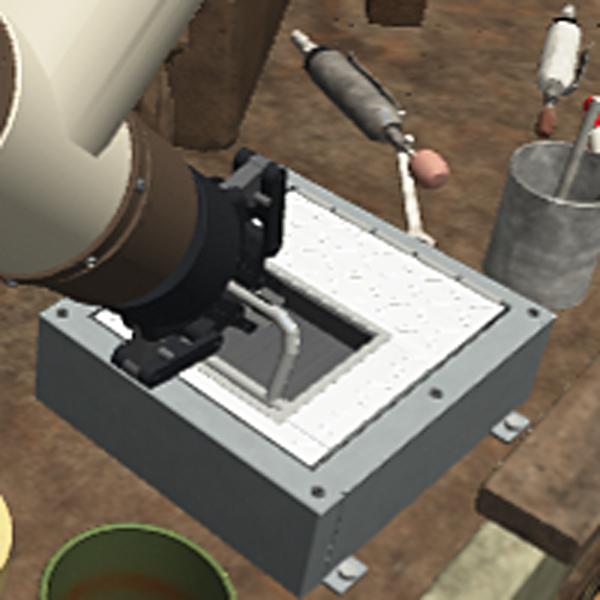

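{"name": "play_rows", "arguments": {"motion": [0, 0.4, 0, 1.05, 0.2, 2.5, 0, 0, 0.7, -0.05, 2.05, 0.3, 5, 0, 0, 1.1, -0.05, 3, 0.5, 7.5, 0, 0, 1.6, -0.1, 3.95, 0.7, 10, 0, 0, 2.2, -0.15, 4.85, 0.8, 12.5, 0]}}

```text
clock: 13.82
position: [521.1, -249.0, 129.8]
ee_rot: [-0.658, 0.704, -0.19, 0.188]
contact_force: [-8.0, -22.5, -6.8]
gripper_width: 5.3
```

{"name": "play_rows", "arguments": {"motion": [0, 0.65, -0.05, 0.85, 0.2, 2.5, 0, 0, 1.35, -0.1, 1.6, 0.3, 5, 0, 0, 2.15, -0.15, 2.35, 0.5, 7.5, 0, 0, 2.95, -0.2, 3.05, 0.7, 10, 0, 0, 3.85, -0.25, 3.65, 0.8, 12.4, 0]}}

```text
clock: 14.45
position: [555.4, -249.2, 163.8]
ee_rot: [-0.673, 0.723, -0.106, 0.113]
contact_force: [-9.8, -6.0, -3.0]
gripper_width: 5.5
```

{"name": "play_rows", "arguments": {"motion": [0, 0, 0, 0, 0, 0, 0, 0, 0, 0, 0, 0, 0, 0]}}

```text
clock: 14.7
position: [558.2, -249.3, 165.4]
ee_rot: [-0.674, 0.721, -0.109, 0.115]
contact_force: [-5.7, -7.8, -1.2]
gripper_width: 5.5
```

```bash
python3 - <<'E'
from h import *
s=arm.read_state(); print(s['gripper_width'],s['contact_force'],s['position'],s['joint_vel'].round(3),s['joints'].round(3))
im,d=arm.get_image('scene'); save('scene5',im); cv2.imwrite('pics/scene5c.png',cv2.resize(im[160:380,330:550,::-1],None,fx=2.7,fy=2.7,interpolation=cv2.INTER_CUBIC))
E
```

```text
5.479764445356108 [-5.70588307 -7.79729344 -1.18717461] [ 558.21621036 -249.33083476  165.40629488] [ 0.001 -0.003 -0.003  0.     0.005  0.001] [-0.185  0.296 -0.312 -0.092 -0.651  0.181]
```

View pics/scene5c.png

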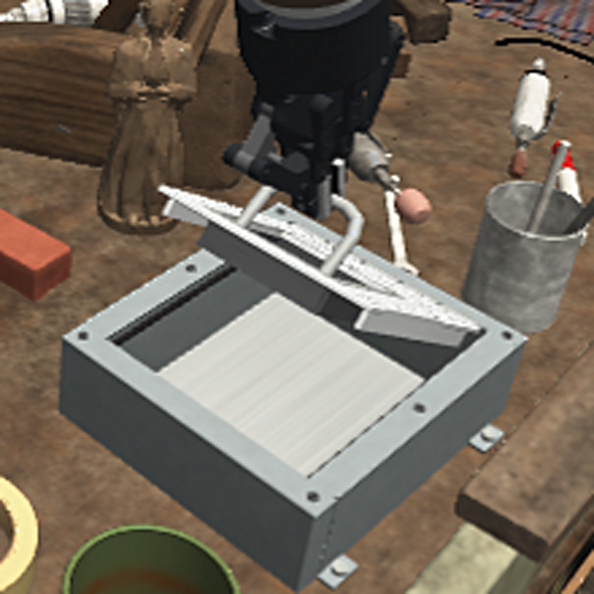

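```bash
cat >> path.py <<'E'
from scipy.optimize import fsolve
def solve(pos,t,g=(1.2,.6),off=12.0):
    d=(np.array(pos[:2])-[647,-258.2])@np.array([.9978,-.0663]); z=pos[2]-68
    return fsolve(lambda q: tcp(q[0],q[1],t,off)-[d,z],g)
E
python3 - <<'E'
from path import *
t=np.radians(18.2)
s=solve((558.2,-249.3,165.4),t);print(s)
print(solve((515.9,-249.4,96.2),np.radians(45.5),(1.3,0)))
th0=s[1]
B=[(s[0]+(1.35-s[0])*k,th0+(1.5-th0)*k,t*(1-k)) for k in np.linspace(0,1,13)]
blocks(B)
E
```

```text
[1.21756405 0.60791933]
[ 1.25256432e+00 -9.26435660e-04]
0.80, -0.05, 0.70, 0.1, 1.5, 0,
1.60, -0.10, 1.35, 0.2, 3.0, 0,
2.50, -0.15, 1.90, 0.3, 4.5, 0,
3.40, -0.25, 2.40, 0.4, 6.1, 0,
4.35, -0.30, 2.85, 0.5, 7.6, 0,
-- [1.27 0.98 0.19]
1.00, -0.05, 0.35, 0.1, 1.5, 0,
2.00, -0.15, 0.65, 0.2, 3.0, 0,
3.05, -0.20, 0.85, 0.3, 4.5, 0,
4.10, -0.25, 0.95, 0.4, 6.0, 0,
5.15, -0.35, 1.00, 0.5, 7.5, 0,
-- [1.33 1.35 0.05]
1.10, -0.05, -0.05, 0.1, 1.5, 0,
2.15, -0.15, -0.15, 0.2, 3.1, 0,
-- [1.35 1.5  0.  ]
```

{"name": "play_rows", "arguments": {"motion": [0, 0.8, -0.05, 0.7, 0.1, 1.5, 0, 0, 1.6, -0.1, 1.35, 0.2, 3, 0, 0, 2.5, -0.15, 1.9, 0.3, 4.5, 0, 0, 3.4, -0.25, 2.4, 0.4, 6.1, 0, 0, 4.35, -0.3, 2.85, 0.5, 7.6, 0]}}

```text
clock: 15.38
position: [600.0, -253.1, 194.4]
ee_rot: [-0.679, 0.729, -0.059, 0.068]
contact_force: [-9.6, -7.1, 2.9]
gripper_width: 5.3
```

{"name": "play_rows", "arguments": {"motion": [0, 1, -0.05, 0.35, 0.1, 1.5, 0, 0, 2, -0.15, 0.65, 0.2, 3, 0, 0, 3.05, -0.2, 0.85, 0.3, 4.5, 0, 0, 4.1, -0.25, 0.95, 0.4, 6, 0, 0, 5.15, -0.35, 1, 0.5, 7.5, 0]}}

```text
clock: 16.0
position: [654.2, -255.9, 205.7]
ee_rot: [-0.681, 0.732, -0.013, 0.026]
contact_force: [-6.1, -1.7, 2.9]
gripper_width: 5.3
```

{"name": "play_rows", "arguments": {"motion": [0, 0, 0, 0, 0, 0, 0, 0, 0, 0, 0, 0, 0, 0]}}

```text
clock: 16.25
position: [656.3, -256.0, 206.2]
ee_rot: [-0.681, 0.732, -0.016, 0.028]
contact_force: [-3.2, -5.4, 1.3]
gripper_width: 5.5
```

```bash
python3 - <<'E'
from path import *
t=np.radians(3.7)
s=solve((656.3,-256.0,206.2),t,(1.3,1.3));print(s)
B=[(s[0]+(1.35-s[0])*k,s[1]+(1.56-s[1])*k,t*(1-k)) for k in np.linspace(0,1,6)]
blocks(B)
E
```

```text
[1.38029818 1.36970956]
0.55, -0.05, -0.05, 0.0, 0.7, 0,
1.10, -0.05, -0.15, 0.1, 1.5, 0,
1.65, -0.10, -0.30, 0.1, 2.2, 0,
2.20, -0.15, -0.40, 0.2, 3.0, 0,
2.70, -0.20, -0.55, 0.2, 3.7, 0,
-- [1.35 1.56 0.  ]
```

{"name": "play_rows", "arguments": {"motion": [0, 0.6, -0.05, 0, 0, 0.7, 0, 0, 1.1, -0.05, -0.1, 0.1, 1.5, 0, 0, 1.7, -0.1, -0.3, 0.1, 2.2, 0, 0, 2.2, -0.15, -0.4, 0.2, 3, 0, 0, 2.7, -0.2, -0.5, 0.2, 3.7, 0]}}

```text
clock: 16.88
position: [682.7, -258.7, 202.2]
ee_rot: [-0.681, 0.732, 0.007, 0.005]
contact_force: [-5.1, -5.2, 2.1]
gripper_width: 5.5
```

{"name": "play_rows", "arguments": {"motion": [20, 0, 0, 0, 0, 0, 0, 28, 0, 0, 0, 0, 0, 0, 28, 0, 0, 0, 0, 0, 0]}}

```text
clock: 17.25
position: [685.6, -256.1, 202.5]
ee_rot: [-0.682, 0.731, 0.005, 0.008]
contact_force: [0.2, 0.2, 2.5]
gripper_width: 23.7
```

```bash
python3 - <<'E'
from h import *
s=arm.read_state(); print(s['gripper_width'],s['contact_force'],s['position'],s['ee_rot'])
im,d=arm.get_image('scene'); save('scene6',im); cv2.imwrite('pics/scene6c.png',cv2.resize(im[100:380,300:580,::-1],None,fx=2.1,fy=2.1,interpolation=cv2.INTER_CUBIC))
E
```

```text
23.695847863933306 [0.21942831 0.15677052 2.54905748] [ 685.60493297 -256.11763118  202.451594  ] [-0.68185854  0.73142347  0.00539535  0.00771552]
```

View pics/scene6c.png

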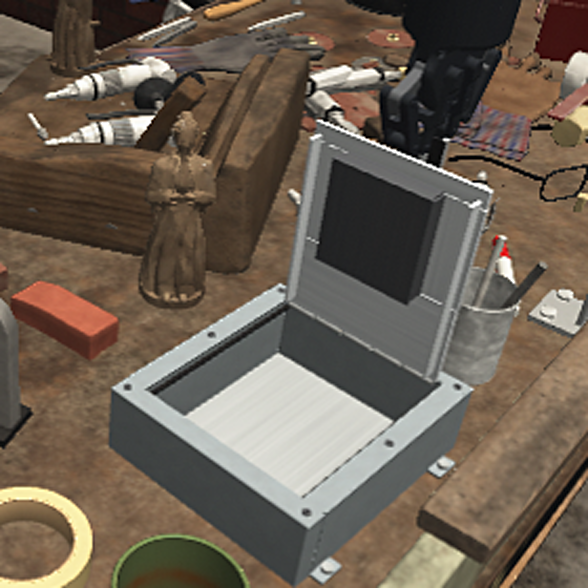

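Hatch stands about vertical (scene6) and the ring is released. Next, the bar.

```bash
python3 - <<'E'
from h import *
s=arm.read_state(); rc=R.from_quat(s['ee_rot'])
def des(ang): # tool y at angle deg, z down
    a=np.radians(ang); y=np.array([np.cos(a),np.sin(a),0]); z=np.array([0,0,-1.]); x=np.cross(y,z); return R.from_matrix(np.stack([x,y,z],1))
print((des(181.4)*rc.inv()).as_rotvec(degrees=True).round(1))
E
```

```text
[-1.1  0.2  5.4]
```

{"name": "play_rows", "arguments": {"motion": [28, 0, 0, 3, 0, 0, 0, 28, 0, 0, 8, 0, 0, 0, 40, 0, 0, 13, 0, 0, 0, 70, 0, 1, 16, 0, 0, 0, 75, -3, 5, 17, 0, 0, 0]}}

```text
clock: 17.92
position: [656.5, -207.0, 371.9]
ee_rot: [-0.681, 0.732, 0.005, 0.008]
contact_force: [0.3, 1.4, -0.8]
gripper_width: 64.1
```

{"name": "play_rows", "arguments": {"motion": [75, -3.5, 5, -1, -1.1, 0.2, 2, 75, -7, 10, -3, -1.1, 0.2, 4, 75, -10, 15, -7, -1.1, 0.2, 5.4, 75, -11.4, 19.6, -11, -1.1, 0.2, 5.4, 75, -11.4, 19.6, -14, -1.1, 0.2, 5.4]}}

```text
clock: 18.55
position: [539.6, -8.2, 231.6]
ee_rot: [0.717, -0.697, -0.0, 0.0]
contact_force: [0.4, -0.4, 0.1]
gripper_width: 64.0
```

{"name": "play_rows", "arguments": {"motion": [75, 0, 0, -3, 0, 0, 0, 75, 0, 0, -7, 0, 0, 0, 75, 0, 0, -7, 0, 0, 0]}}

```text
clock: 18.92
position: [538.8, -10.9, 159.5]
ee_rot: [0.715, -0.699, -0.002, 0.004]
contact_force: [0.2, 0.4, 0.9]
gripper_width: 64.1
```

```bash
python3 - <<'E'
from h import *
s=arm.read_state(); print(s['gripper_width'],s['contact_force'],s['position'],s['ee_rot'])
im,d=arm.get_image('scene'); save('scene7',im); cv2.imwrite('pics/scene7c.png',cv2.resize(im[100:380,200:580,::-1],None,fx=2,fy=2,interpolation=cv2.INTER_CUBIC))
E
```

```text
64.07735346874578 [0.24091342 0.37795093 0.93759305] [538.83878871 -10.88046759 159.48523191] [ 0.71532912 -0.69877328 -0.00231172  0.00384718]
```

View pics/scene7c.png

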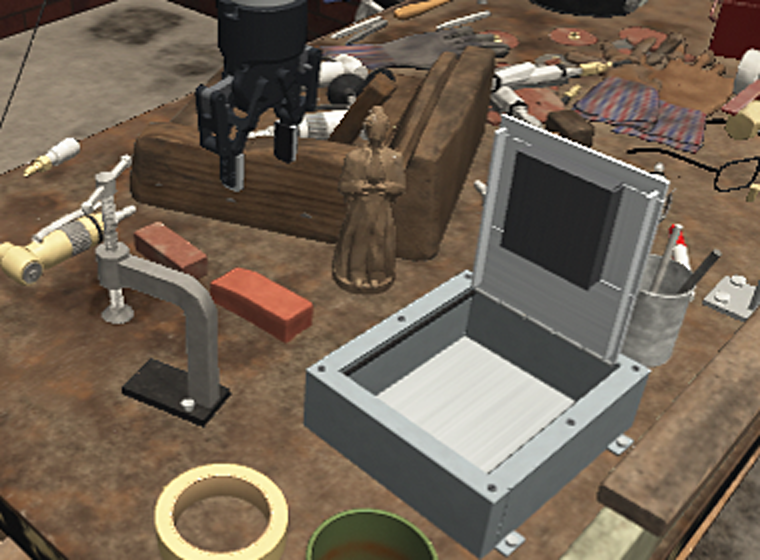

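{"name": "play_rows", "arguments": {"motion": [75, 0.3, 0, -5, 0, 0, 0, 75, 0.4, 0, -10, 0, 0, 0, 75, 0.4, 0, -13, 0, 0, 0, 75, 0.4, 0, -15, 0, 0, 0, 75, 0.4, 0, -15.5, 0, 0, 0]}}

```text
clock: 19.6
position: [546.6, -10.4, 7.8]
ee_rot: [0.716, -0.699, 0.0, 0.0]
contact_force: [-0.2, -0.4, -0.3]
gripper_width: 64.2
```

{"name": "play_rows", "arguments": {"motion": [10, 0, 0, 0, 0, 0, 0, 10, 0, 0, 0, 0, 0, 0, 10, 0, 0, 0, 0, 0, 0, 10, 0, 0, 0, 0, 0, 0]}}

```text
clock: 20.1
position: [546.7, -10.3, 9.0]
ee_rot: [0.716, -0.699, 0.001, -0.001]
contact_force: [-2.0, 1.3, 6.6]
gripper_width: 40.7
```

{"name": "play_rows", "arguments": {"motion": [10, 0, 0, 1.5, 0, 0, 0, 10, 0, 0, 5, 0, 0, 0, 10, 0, 0, 9, 0, 0, 0, 10, 0, -1, 13, 0, 0, 0, 10, 0, -4, 15, 0, 0, 0]}}

```text
clock: 20.72
position: [546.6, -50.0, 160.5]
ee_rot: [0.716, -0.698, 0.001, -0.002]
contact_force: [0.5, -1.5, -3.1]
gripper_width: 41.0
```

{"name": "play_rows", "arguments": {"motion": [10, 0, -5, 0, 0, 0, -1, 10, 0, -10, 0, 0, 0, -2, 10, -0.2, -15, 0, 0, 0, -3, 10, -0.4, -18, 0, 0, 0, -5, 10, -0.4, -20, 0, 0, 0, -5]}}

```text
clock: 21.35
position: [540.9, -251.9, 157.4]
ee_rot: [-0.684, 0.73, 0.0, -0.0]
contact_force: [0.9, -0.4, -3.0]
gripper_width: 40.6
```

{"name": "play_rows", "arguments": {"motion": [10, 0, 0, 0, 0, 0, 0, 10, 0, 0, 0, 0, 0, 0]}}

```text
clock: 21.6
position: [541.6, -249.8, 157.2]
ee_rot: [-0.685, 0.729, 0.0, -0.0]
contact_force: [-0.8, 0.3, -3.3]
gripper_width: 41.0
```

```bash
python3 - <<'E'
from h import *
s=arm.read_state(); print(s['gripper_width'],s['contact_force'],s['position'],s['ee_rot'])
im,d=arm.get_image('scene'); save('scene8',im); cv2.imwrite('pics/scene8c.png',cv2.resize(im[100:380,300:580,::-1],None,fx=2,fy=2,interpolation=cv2.INTER_CUBIC))
E
```

```text
40.98072215409616 [-0.84340983  0.34462519 -3.33996975] [ 541.56137797 -249.83413713  157.22294882] [-6.84579805e-01  7.28937729e-01  1.82379811e-04 -4.95180070e-04]
```

View pics/scene8c.png

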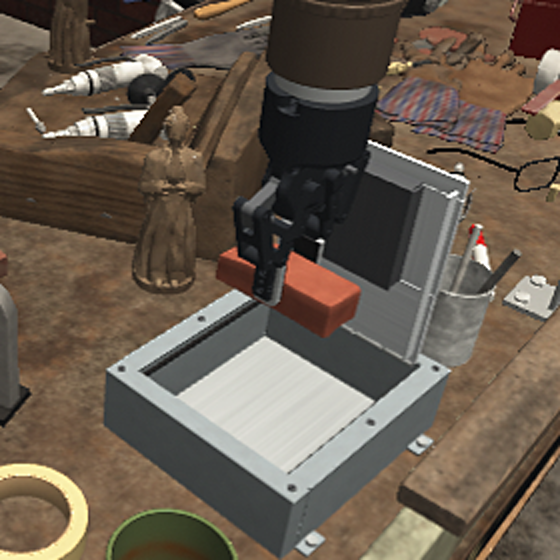

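{"name": "play_rows", "arguments": {"motion": [10, 0, 0, -4, 0, 0, 0, 10, 0, 0, -8, 0, 0, 0, 10, 0, 0, -11, 0, 0, 0, 10, 0, 0, -13.2, 0, 0, 0, 10, 0, 0, -13.8, 0, 0, 0]}}

```text
clock: 22.28
position: [540.9, -249.4, 17.9]
ee_rot: [-0.685, 0.729, 0.001, -0.001]
contact_force: [0.4, -0.5, -2.4]
gripper_width: 40.7
```

{"name": "play_rows", "arguments": {"motion": [10, 0, 0, -0.2, 0, 0, 0, 10, 0, 0, -0.4, 0, 0, 0, 10, 0, 0, -0.5, 0, 0, 0]}}

```text
clock: 22.65
position: [542.1, -250.6, 15.1]
ee_rot: [-0.684, 0.729, -0.001, -0.0]
contact_force: [0.5, 0.1, -2.6]
gripper_width: 41.0
```

{"name": "play_rows", "arguments": {"motion": [10, 0, 0, -0.1, 0, 0, 0, 10, 0, 0, -0.2, 0, 0, 0, 10, 0, 0, -0.2, 0, 0, 0]}}

```text
clock: 23.02
position: [541.8, -250.7, 13.0]
ee_rot: [-0.684, 0.729, -0.0, -0.001]
contact_force: [-1.1, 1.7, 2.4]
gripper_width: 40.8
```

{"name": "play_rows", "arguments": {"motion": [55, 0, 0, 0, 0, 0, 0, 65, 0, 0, 0, 0, 0, 0, 65, 0, 0, 0, 0, 0, 0]}}

```text
clock: 23.4
position: [541.8, -250.7, 12.3]
ee_rot: [-0.684, 0.729, -0.0, -0.0]
contact_force: [-0.3, -0.2, 0.6]
gripper_width: 55.6
```

{"name": "play_rows", "arguments": {"motion": [65, 0, 0, 4, 0, 0, 0, 65, 0, 0, 10, 0, 0, 0, 65, 0, 0, 16, 0, 0, 0, 50, 0, 0, 22, 0, 0, 0, 28, 0, 0, 28, 0, 0, 0]}}

```text
clock: 24.02
position: [541.2, -250.5, 294.4]
ee_rot: [-0.684, 0.729, -0.0, -0.0]
contact_force: [1.4, -0.6, -0.6]
gripper_width: 25.6
```

{"name": "play_rows", "arguments": {"motion": [28, 0, 0, 6, 0, 0, 0, 28, 0, 5, 7.5, 0, 0, 0, 28, 0, 10, 7.5, 0, 0, 0]}}

```text
clock: 24.4
position: [542.0, -150.0, 369.2]
ee_rot: [-0.684, 0.73, -0.002, 0.001]
contact_force: [-0.3, 0.7, -0.7]
gripper_width: 24.0
```

```bash
python3 - <<'E'
from h import *
s=arm.read_state(); print(s['gripper_width'],s['contact_force'],s['position'],s['ee_rot'])
for n in ('scene','top'):
    im,d=arm.get_image(n); save(n+'9',im); P=cloud(n,d)
    for th,z in [('ring_bar',214),('polish_bar',4)]:
        for q in arm.place_of(th,n)[:1]: print(n,th,q['uv'],q['confidence'],ray_z(n,*q['uv'],z).round(1))
    if n=='top':
        q=P.reshape(-1,3); k=(q[:,0]>600)&(q[:,0]<720)&(q[:,1]>-340)&(q[:,1]<-180)&(q[:,2]>150); print('hatch top pts',np.percentile(q[k],[2,50,98],axis=0).round(0) if k.any() else None)
        for z0 in range(90,260,20):
            j=k&(abs(q[:,2]-z0)<10)
            if j.sum()>3: print(z0,j.sum(),np.percentile(q[j][:,0],[5,50,95]).round(),np.percentile(q[j][:,1],[5,95]).round())
    cv2.imwrite('pics/%s9c.png'%n,cv2.resize((im[130:350,330:560] if n=='scene' else im[130:330,390:590])[:,:,::-1],None,fx=2.7,fy=2.7,interpolation=cv2.INTER_CUBIC))
E
```

```text
23.956609020750022 [-0.30940617  0.65505185 -0.66554139] [ 541.96816142 -149.96035675  369.21233415] [-0.68362293  0.72983308 -0.00154612  0.00098398]
scene polish_bar [432.3, 315.5] 0.64 [ 546.6 -253.4    4. ]
top polish_bar [468.9, 249.4] 0.89 [ 536.3 -257.2    4. ]
hatch top pts [[ 633. -191.  153.]
 [ 634. -189.  162.]
 [ 637. -189.  167.]]
150 4 [634. 635. 637.] [-190. -189.]
170 5 [633. 634. 635.] [-191. -189.]
```

View pics/scene9c.png

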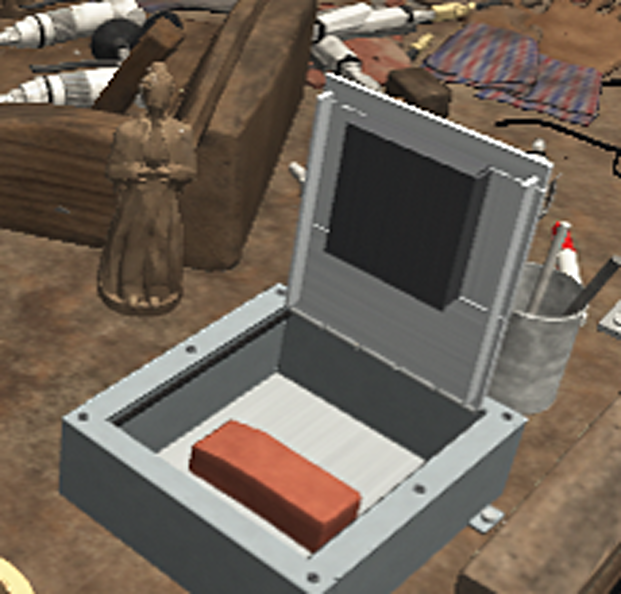

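View pics/top9c.png

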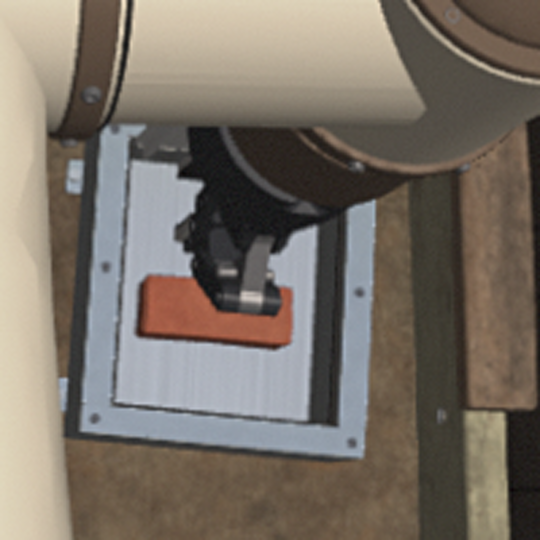

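{"name": "play_rows", "arguments": {"motion": [30, 4, -3, 0, 0, 0, 0, 30, 8.5, -6.4, -1, 0, 0, 0, 30, 14.2, -10.7, -2, 0, 0, 0, 30, 14.2, -10.7, -5, 0, 0, 0, 30, 14.2, -10.7, -8, 0, 0, 0]}}

```text
clock: 25.32
position: [684.0, -260.2, 283.3]
ee_rot: [-0.683, 0.73, 0.001, -0.002]
contact_force: [-0.9, 0.8, -0.3]
gripper_width: 25.7
```

{"name": "play_rows", "arguments": {"motion": [30, 0, 0, -3, 0, 0, 0, 30, 0, 0, -6, 0, 0, 0, 30, 0, 0, -8, 0, 0, 0, 30, 0, 0, -8.6, 0, 0, 0]}}

```text
clock: 25.82
position: [683.5, -259.7, 202.3]
ee_rot: [-0.684, 0.73, -0.001, -0.002]
contact_force: [-2.5, 2.0, 13.6]
gripper_width: 25.5
```

{"name": "play_rows", "arguments": {"motion": [0, 0, 0, 0, 0, 0, 0, 0, 0, 0, 0, 0, 0, 0, 0, 0, 0, 0, 0, 0, 0, 0, 0, 0, 0, 0, 0, 0]}}

```text
clock: 26.32
position: [682.9, -259.0, 201.0]
ee_rot: [-0.684, 0.73, 0.0, -0.002]
contact_force: [-2.5, -5.1, 0.1]
gripper_width: 5.8
```

```bash
python3 - <<'E'
from path import *
s=solve((682.9,-259.0,201.0),0,(1.3,1.5));print(s)
B=[(s[0]+(1.25-s[0])*k,s[1]*(1-k),np.radians(45)*k) for k in np.linspace(0,1,26)]
blocks(B)
E
```

```text
[1.3572493  1.55626085]
-0.85, 0.05, 0.20, -0.1, -1.8, 0,
-1.75, 0.10, 0.30, -0.2, -3.6, 0,
-2.65, 0.20, 0.35, -0.4, -5.4, 0,
-3.50, 0.25, 0.35, -0.5, -7.2, 0,
-4.40, 0.30, 0.30, -0.6, -9.0, 0,
-- [1.34 1.25 0.16]
-0.90, 0.05, -0.10, -0.1, -1.8, 0,
-1.75, 0.10, -0.25, -0.2, -3.6, 0,
-2.60, 0.15, -0.45, -0.4, -5.4, 0,
-3.45, 0.25, -0.75, -0.5, -7.2, 0,
-4.25, 0.30, -1.05, -0.6, -9.0, 0,
-- [1.31 0.93 0.31]
-0.80, 0.05, -0.35, -0.1, -1.8, 0,
-1.60, 0.10, -0.80, -0.2, -3.6, 0,
-2.30, 0.15, -1.25, -0.4, -5.3, 0,
-3.05, 0.20, -1.75, -0.5, -7.1, 0,
-3.70, 0.25, -2.35, -0.6, -8.9, 0,
-- [1.29 0.62 0.47]
-0.65, 0.05, -0.60, -0.1, -1.8, 0,
-1.25, 0.10, -1.20, -0.2, -3.6, 0,
-1.80, 0.10, -1.90, -0.4, -5.4, 0,
-2.30, 0.15, -2.60, -0.5, -7.2, 0,
-2.75, 0.20, -3.35, -0.6, -9.0, 0,
-- [1.27 0.31 0.63]
-0.45, 0.05, -0.75, -0.1, -1.8, 0,
-0.80, 0.05, -1.55, -0.2, -3.6, 0,
-1.10, 0.05, -2.35, -0.4, -5.4, 0,
-1.35, 0.10, -3.20, -0.5, -7.2, 0,
-1.60, 0.10, -4.05, -0.6, -9.0, 0,
-- [1.25 0.   0.79]
```

{"name": "play_rows", "arguments": {"motion": [0, -0.85, 0.05, 0.2, -0.1, -1.8, 0, 0, -1.75, 0.1, 0.3, -0.2, -3.6, 0, 0, -2.65, 0.2, 0.35, -0.4, -5.4, 0, 0, -3.5, 0.25, 0.35, -0.5, -7.2, 0, 0, -4.4, 0.3, 0.3, -0.6, -9, 0]}}

```text
clock: 26.95
position: [641.4, -256.0, 204.2]
ee_rot: [-0.682, 0.727, -0.061, 0.055]
contact_force: [4.1, -6.4, -4.8]
gripper_width: 5.2
```

{"name": "play_rows", "arguments": {"motion": [0, -0.9, 0.05, -0.1, -0.1, -1.8, 0, 0, -1.75, 0.1, -0.25, -0.2, -3.6, 0, 0, -2.6, 0.15, -0.45, -0.4, -5.4, 0, 0, -3.45, 0.25, -0.75, -0.5, -7.2, 0, 0, -4.25, 0.3, -1.05, -0.6, -9, 0]}}

```text
clock: 27.58
position: [599.1, -252.8, 194.8]
ee_rot: [-0.675, 0.72, -0.118, 0.108]
contact_force: [3.8, -6.3, -3.2]
gripper_width: 5.3
```

{"name": "play_rows", "arguments": {"motion": [0, -0.8, 0.05, -0.35, -0.1, -1.8, 0, 0, -1.6, 0.1, -0.8, -0.2, -3.6, 0, 0, -2.3, 0.15, -1.25, -0.4, -5.3, 0, 0, -3.05, 0.2, -1.75, -0.5, -7.1, 0, 0, -3.7, 0.25, -2.35, -0.6, -8.9, 0]}}

```text
clock: 28.2
position: [562.1, -250.2, 171.8]
ee_rot: [-0.665, 0.709, -0.174, 0.16]
contact_force: [1.9, -5.2, 0.3]
gripper_width: 5.4
```

{"name": "play_rows", "arguments": {"motion": [0, 0, 0, 0, 0, 0, 0]}}

```text
clock: 28.32
position: [559.9, -250.0, 170.1]
ee_rot: [-0.665, 0.71, -0.171, 0.159]
contact_force: [0.6, -6.4, -1.7]
gripper_width: 5.6
```

Tracking as predicted; continuing.

{"name": "play_rows", "arguments": {"motion": [0, -0.65, 0.05, -0.6, -0.1, -1.8, 0, 0, -1.25, 0.1, -1.2, -0.2, -3.6, 0, 0, -1.8, 0.1, -1.9, -0.4, -5.4, 0, 0, -2.3, 0.15, -2.6, -0.5, -7.2, 0, 0, -2.75, 0.2, -3.35, -0.6, -9, 0]}}

```text
clock: 28.95
position: [536.0, -248.4, 139.3]
ee_rot: [-0.65, 0.693, -0.231, 0.212]
contact_force: [5.7, -3.8, -1.0]
gripper_width: 5.5
```

{"name": "play_rows", "arguments": {"motion": [0, 0, 0, 0, 0, 0, 0]}}

```text
clock: 29.08
position: [535.0, -248.3, 138.0]
ee_rot: [-0.649, 0.694, -0.229, 0.211]
contact_force: [5.3, -3.9, -4.2]
gripper_width: 4.9
```

```bash
python3 - <<'E'
from path import *
from bench import arm
s=arm.read_state(); p=s['position']; q=s['ee_rot']; t=2*np.arcsin(np.hypot(q[2],q[3])); print(p,np.degrees(t))
a=solve(p,t,(1.3,.3));print(a)
B=[(a[0]+(1.2-a[0])*k,a[1]*(1-k),t+(np.radians(45)-t)*k) for k in np.linspace(0,1,6)]
blocks(B)
E
```

```text
[ 534.95148582 -248.27041796  137.98832944] 36.309804455227805
[1.23046421 0.33141435]
-0.45, 0.05, -0.80, -0.1, -1.7, 0,
-0.85, 0.05, -1.65, -0.2, -3.5, 0,
-1.20, 0.10, -2.50, -0.3, -5.2, 0,
-1.45, 0.10, -3.35, -0.5, -6.9, 0,
-1.65, 0.10, -4.25, -0.6, -8.7, 0,
-- [1.2  0.   0.79]
```

{"name": "play_rows", "arguments": {"motion": [0, -0.45, 0.05, -0.8, -0.1, -1.7, 0, 0, -0.85, 0.05, -1.65, -0.2, -3.5, 0, 0, -1.2, 0.1, -2.5, -0.3, -5.2, 0, 0, -1.45, 0.1, -3.35, -0.5, -6.9, 0, 0, -1.65, 0.1, -4.15, -0.6, -8.7, 0]}}

```text
clock: 29.7
position: [519.3, -247.2, 97.4]
ee_rot: [-0.632, 0.674, -0.282, 0.26]
contact_force: [1.4, 0.0, 0.5]
gripper_width: 5.2
```

{"name": "play_rows", "arguments": {"motion": [0, 0, 0, 0, 0, 0, 0]}}

```text
clock: 29.82
position: [518.3, -247.1, 96.5]
ee_rot: [-0.631, 0.675, -0.279, 0.26]
contact_force: [6.6, 1.0, -1.1]
gripper_width: 5.1
```

```bash
python3 - <<'E'
from path import *
from h import *
s=arm.read_state(); p=s['position']; q=s['ee_rot']; t=2*np.arcsin(np.hypot(q[2],q[3])); print(p,np.degrees(t),s['gripper_width'],s['contact_force'])
a=solve(p,t,(1.3,.03));print(a)
im,d=arm.get_image('scene'); save('scene10',im); cv2.imwrite('pics/scene10c.png',cv2.resize(im[180:380,340:540,::-1],None,fx=3,fy=3,interpolation=cv2.INTER_CUBIC))
ph=a[0]
A=[(ph*(1-k),0,t*(1-k)) for k in np.linspace(0,1,11)]
blocks(A)
E
```

```text
[ 518.34306517 -247.12188855   96.50207706] 44.88654508540347 5.128553700249308 [ 6.56040284  1.00144222 -1.1238464 ]
[1.20355561 0.00729553]
0.40, -0.05, -0.30, 0.3, 4.5, 0,
0.80, -0.05, -0.65, 0.6, 9.0, 0,
1.15, -0.10, -1.00, 0.9, 13.4, 0,
1.45, -0.10, -1.45, 1.2, 17.9, 0,
1.70, -0.10, -1.90, 1.5, 22.4, 0,
-- [0.6  0.   0.39]
0.20, -0.00, -0.50, 0.3, 4.5, 0,
0.30, -0.00, -1.05, 0.6, 9.0, 0,
0.40, -0.05, -1.55, 0.9, 13.4, 0,
0.40, -0.05, -2.10, 1.2, 17.9, 0,
0.35, -0.00, -2.65, 1.5, 22.4, 0,
-- [0. 0. 0.]
```

View pics/scene10c.png

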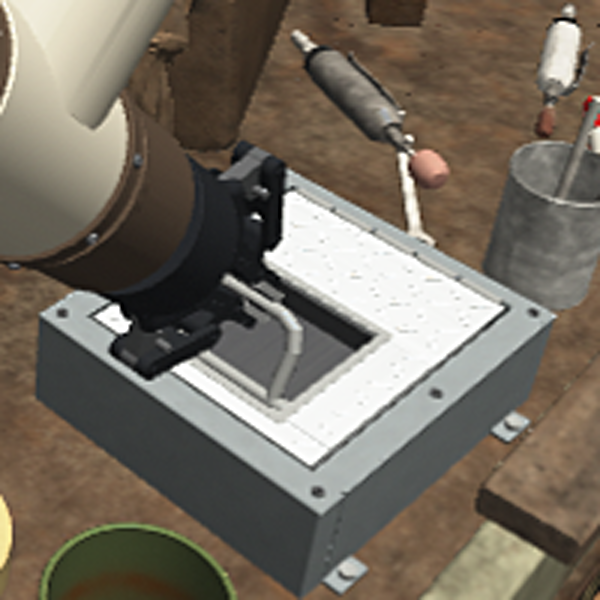

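The hatch is shut, at about 0.007 rad by kinematics. Next I fold the ring down.

{"name": "play_rows", "arguments": {"motion": [0, 0.4, -0.05, -0.3, 0.3, 4.5, 0, 0, 0.8, -0.05, -0.65, 0.6, 9, 0, 0, 1.15, -0.1, -1, 0.9, 13.4, 0, 0, 1.45, -0.1, -1.45, 1.2, 17.9, 0, 0, 1.7, -0.1, -1.9, 1.5, 22.4, 0]}}

```text
clock: 30.5
position: [534.7, -247.6, 78.0]
ee_rot: [-0.671, 0.715, -0.143, 0.13]
contact_force: [-3.3, -8.7, 3.4]
gripper_width: 5.7
```

{"name": "play_rows", "arguments": {"motion": [0, 0.2, 0, -0.5, 0.3, 4.5, 0, 0, 0.3, 0, -1.05, 0.6, 9, 0, 0, 0.4, -0.05, -1.55, 0.9, 13.4, 0, 0, 0.4, -0.05, -2.1, 1.2, 17.9, 0, 0, 0.35, -0.05, -2.65, 1.5, 22.4, 0]}}

```text
clock: 31.12
position: [538.3, -249.0, 51.5]
ee_rot: [-0.685, 0.729, -0.0, -0.003]
contact_force: [-2.5, -2.4, 19.8]
gripper_width: 4.9
```

{"name": "play_rows", "arguments": {"motion": [0, 0, 0, 0, 0, 0, 0]}}

```text
clock: 31.25
position: [538.3, -248.9, 51.8]
ee_rot: [-0.685, 0.729, -0.0, -0.003]
contact_force: [-3.3, -3.9, 8.9]
gripper_width: 5.1
```

```bash
python3 - <<'E'
from path import *
from h import *
s=arm.read_state(); p=s['position']; q=s['ee_rot']; t=2*np.arcsin(np.hypot(q[2],q[3])); print(p,q,np.degrees(t),s['gripper_width'],s['contact_force'])
a=solve(p,t,(.1,.03));print(a)
im,d=arm.get_image('scene'); save('scene11',im); cv2.imwrite('pics/scene11c.png',cv2.resize(im[180:380,340:540,::-1],None,fx=3,fy=3,interpolation=cv2.INTER_CUBIC))
E
```

```text
[ 538.28465779 -248.94281959   51.75995052] [-6.84973798e-01  7.28561000e-01 -3.96589306e-04 -3.09955275e-03] 0.35807876654096665 5.130999389710495 [-3.34906361 -3.94756986  8.9317036 ]
[ 0.1030281  -0.02626501]
```

View pics/scene11c.png

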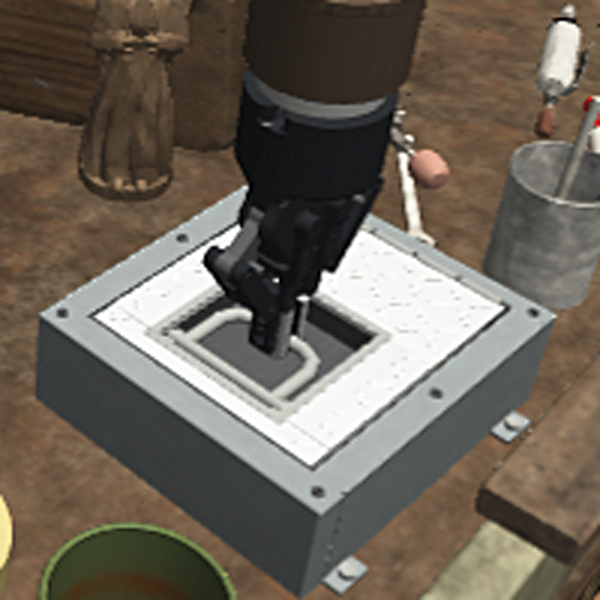

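{"name": "play_rows", "arguments": {"motion": [30, 0, 0, 0, 0, 0, 0, 30, 0, 0, 0, 0, 0, 0, 30, 0, 0, 2, 0, 0, 0, 30, 0, 0, 5, 0, 0, 0, 0, 0, 0, 6, 0, 0, 0]}}

```text
clock: 31.92
position: [537.6, -247.5, 111.2]
ee_rot: [-0.684, 0.729, -0.0, -0.001]
contact_force: [0.3, 0.5, 0.5]
gripper_width: 8.4
```

{"name": "play_rows", "arguments": {"motion": [0, 0, 0, 0, 0, 0, 0, 0, 0, 0, 0, 0, 0, 0, 0, 0, -0.1, -2, 0, 0, 0, 0, 0, -0.1, -3.5, 0, 0, 0]}}

```text
clock: 32.42
position: [535.6, -248.4, 72.8]
ee_rot: [-0.684, 0.729, 0.002, -0.003]
contact_force: [-0.2, -0.4, -0.8]
gripper_width: 0.1
```

{"name": "play_rows", "arguments": {"motion": [0, 0.2, -0.1, -0.3, 0, 0, 0, 0, 0.2, -0.1, -0.6, 0, 0, 0, 0, 0.2, -0.1, -0.8, 0, 0, 0, 0, 0.2, -0.1, -0.8, 0, 0, 0]}}

```text
clock: 32.92
position: [538.7, -249.6, 67.0]
ee_rot: [-0.684, 0.729, 0.001, -0.002]
contact_force: [-0.4, -0.0, 0.2]
gripper_width: -0.1
```

{"name": "play_rows", "arguments": {"motion": [0, 0, 0, -0.2, 0, 0, 0, 0, 0, 0, -0.4, 0, 0, 0, 0, 0, 0, -0.5, 0, 0, 0]}}

```text
clock: 33.3
position: [539.2, -249.8, 65.4]
ee_rot: [-0.685, 0.729, 0.0, -0.002]
contact_force: [-6.1, 4.4, 19.2]
gripper_width: 0.3
```

{"name": "play_rows", "arguments": {"motion": [0, 0, 0, 2, 0, 0, 0, 0, 0, 0, 8, 0, 0, 0, 0, 0, 4, 14, 0, 0, 0, 0, 0, 9, 19, 0, 0, 0, 0, -3, 15, 22, 0, 0, 0]}}

```text
clock: 33.92
position: [518.6, -120.1, 271.4]
ee_rot: [-0.684, 0.729, -0.0, -0.0]
contact_force: [0.4, 0.7, -0.2]
gripper_width: -0.2
```

{"name": "play_rows", "arguments": {"motion": [0, -2, 6, 1, 0, 0, 0, 0, -4, 12, 2, 0, 0, 0, 0, -6, 18, 2, 0, 0, 0, 0, -7, 24, 2, 0, 0, 0, 0, -7, 24, 2, 0, 0, 0]}}

```text
clock: 34.55
position: [446.7, 122.2, 289.4]
ee_rot: [-0.687, 0.727, 0.001, -0.001]
contact_force: [0.6, -0.4, -1.0]
gripper_width: 0.2
```

```bash
python3 - <<'E'
from h import *
print(arm.read_state()['position'],arm.read_state()['clock'])
o=np.array([557.2,-252.2]);E=np.array([[.9978,-.0663],[.0663,.9978]])
for n in ('scene','top'):
    im,d=arm.get_image(n); save(n+'12',im); q=cloud(n,d).reshape(-1,3)
    l=(q[:,:2]-o)@E.T; z=q[:,2]
    def med(x0,x1,y0,y1,zl=40,zh=100):
        k=(l[:,0]>x0)&(l[:,0]<x1)&(l[:,1]>y0)&(l[:,1]<y1)&(z>zl)&(z<zh); return round(float(np.median(z[k])),2),int(k.sum())
    print(n,'deck front',med(-110,-95,-90,90),'leaf front',med(-88,-77,-70,70),'leaf sides f',med(-85,-40,48,70),med(-85,-40,-70,-48),'leaf back',med(60,85,-65,65),'deck sides',med(-85,-40,80,95),med(-85,-40,-95,-80), 'deck back',med(94,104,-90,90))
    print('ring bar',med(-21,-17,-15,15),'pan floor',med(-10,10,-30,30),'ring pivot',med(-66,-62,-25,25))
    for th in ('casting','rubbing_block','air_grinder'):
        for r in arm.outline_of(th,n)[:1]:
            m=r['mask']&(d>0); print(th,round(r['confidence'],2),np.median(cloud(n,d)[m],0).round())
    cv2.imwrite('pics/%s12c.png'%n,cv2.resize((im[200:380,340:540] if n=='scene' else im[150:330,390:550])[:,:,::-1],None,fx=3,fy=3,interpolation=cv2.INTER_CUBIC))
E
```

```text
[446.660102   122.16220577 289.3837583 ] 34.55
scene deck front (69.19, 1021) leaf front (69.56, 464) leaf sides f (69.7, 229) (69.55, 319) leaf back (69.61, 675) deck sides (69.58, 151) (68.61, 338) deck back (69.59, 316)
ring bar (64.15, 74) pan floor (49.66, 147) ring pivot (66.89, 78)
casting 0.87 [652. -55.  89.]
rubbing_block 0.9 [535. 118.  27.]
air_grinder 0.58 [448. 208.  29.]
top deck front (68.81, 811) leaf front (68.88, 466) leaf sides f (68.71, 301) (68.89, 286) leaf back (69.02, 923) deck sides (69.01, 205) (69.13, 196) deck back (69.21, 499)
ring bar (67.18, 39) pan floor (49.08, 335) ring pivot (66.54, 60)
casting 0.69 [652. -44. 129.]
rubbing_block 0.72 [540.  97.  26.]
air_grinder 0.5 [542.  97.  27.]
```

View pics/scene12c.png

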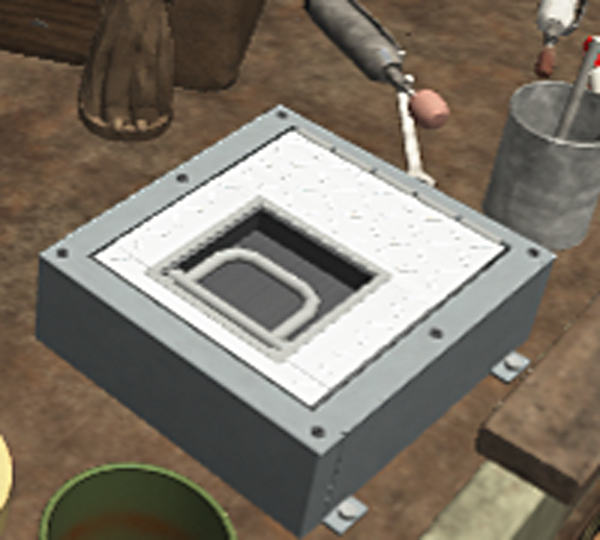

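View pics/top12.png

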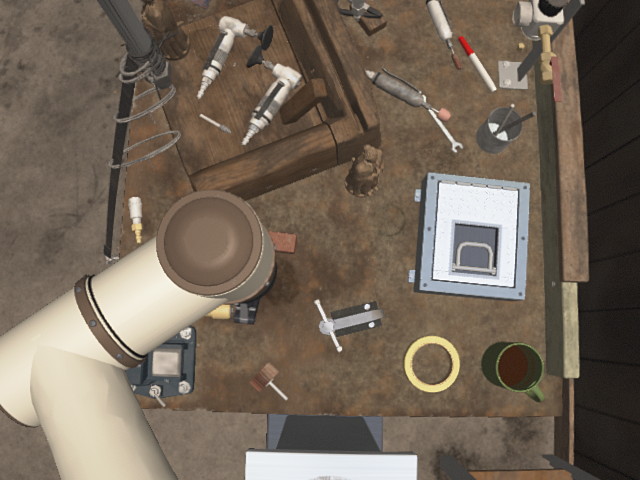

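```bash
python3 - <<'E'
from bench import arm
s=arm.read_state(); print(s['contact_force'],abs(s['joint_vel']).max()); print(arm.job_done())
E
```

```text
[-0.61713604 -0.46742328  0.33462341] 0.00515996444823749
the job is handed in; nothing more can be done
None
```

The polishing bar is in the deck locker with the hatch shut and the ring folded, and I handed the job in at about 35 s of the 72 s allowed. The hand-in gave no verdict, so the results below are from my own checks.

**What I did**
- I set the air grinder down flat on the bench to the left, well clear of the locker.
- I gripped the ring, flipped it up, and swung the hatch open to about 1.56 rad.
- I lowered the bar until it touched the locker floor, then released it.
- I took hold of the ring again to shut the hatch, folded the ring down, and pressed the bar of the ring with about 19 N.

**Last checks**
- **Hatch:** the leaf and the deck agree within about 1 mm in depth from both cameras, so it is flush.
- **Ring:** in the top view the ring's bar is 0.6 mm above its pivot. The scene camera puts the bar about 3 mm lower than the top view does. Either reading is within the 5 mm allowed, and the picture shows it folded.
- **Polishing bar:** it was lying in the locker and released when I last saw it, before the hatch was shut.
- **Bystanders:** the casting reads within 1 mm of its starting position in both views. The rubbing block was partly hidden by the arm in the last top view, so that reading was off. The scene view has it at about (535, 118) mm, in line with its start at about (535, 118).
- **Grinder:** the last top-view detection mistook the rubbing block for the grinder. The last scene view and the earlier picture both show it where I set it down.
- **Arm:** it finished still and clear of everything, with contact force under 1 N.

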